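# Link a wash bottle's two codes with a trigger scanner

## Robot

A 7-joint arm with a two-finger parallel gripper is mounted at the origin on a cart in front of the work surface, level with it; the furniture and walls round the work are solid. World frame = base frame: x ahead of the robot, y to its left, z up, the work surface at z = 0. Lengths are in m, angles in rad, forces in N, time in s.
With the tool pointing down it reaches from about 0.425 to 0.875 m from the base axis. Payload 4.7 kg.
Tool frame: the origin (TCP) lies midway between the tips of the shut fingers; the grasp point (between the pads) lies 19 mm behind it (ctrl.grip_depth is the distance from the TCP to the grasp point, in m); z points along the fingers, y is the direction in which the jaws open and shut (so a half turn about z gives the same grasp; the last joint's range is limited). The gripper opens to 87 mm and grips with 3 to 60 N. Pads are 19 mm wide; open, the fingers measure 117 mm over their backs; the gripper's body (75 mm by 190 mm) begins 51 mm behind the grasp point.
Start: joints at [-1.329, 0.321, -0.07, 1.45, 0.023, 1.371, -0.057], TCP at [0.147, 0.633, 0.223] pointing down, gripper open.
Joint ranges: [-2.86, 2.86], [-0.3, 2.09], [-1.38, 1.24], [0.06, 2.45], [-1.56, 4.7], [0.09, 2.05], [-2.69, 2.69]. Speed limits (rad/s): [2.57, 2.57, 3.14, 3.14, 3.14, 3.14, 3.14].

## Interface

Orientations are given as a rotation vector (axis times angle).
In Python, from bench import ctrl gives the robot as it stands. The module is installed in compiled form; this text tells all that it offers.
- The arm moves only by the shell command python3 -m inch 'ROWS' [FORCE]. ROWS is JSON, a list of rows, each a list of 5 numbers: the opening, from -1 (shut) to 1 (fully open), so that 0 is half open, then the shift along the tool's x, y, z in mm, then the turn about the tool's z in rad. In form: [[fingers, tx, ty, tz, twist], ...]. A call has 1 to 5 rows; each row shifts and turns the pose as measured when the row begins, along the tool's axes as they then stand; what a row does not reach is not made up. A row lasts 1/8 s, in which the tool goes at most 62.5 mm and 10.7 degrees, less where a joint would pass 70% of its speed; a pose out of reach is approached as far as the arm can. A call is refused whole if a number of a shift passes 62.5 or a number of a turn 0.188, either way. A call with a gripper value outside its range is refused whole. The fingers move at their own pace and stop on an object; FORCE is the grip in N (left out, the last holds). Time passes only in rows, so rows that do not move let the fingers close. It gives the time, the measured TCP pose, the force and the opening at its end, in the units of the state.
- ctrl.get_state(): the state, without advancing time (a new reading comes with each control period).
- ctrl.get_image(name): name is "side" or "top"; returns a dict with "color" (384x512x3 uint8, red, green, blue), "range_z" (384x512 float32, m along the optical axis (not along the pixel's ray), 0 where there is no reading), "K" (3x3 intrinsics, pixels), "R" (3x3) and "t" (3): a world point X has camera coordinates R X + t. Camera axes: x right, y down, z forward; pixel columns grow to the right and rows downward; lengths in m; the calibration is good to about 2 mm. A picture is of the moment at which its call begins.
- ctrl.close_job(): hands the job in, once; it reports no verdict.
The state is a dict: "time": time; "joint_positions": joint angles; "qd": joint speeds; "joint_torque": joint torques, N m; "position": TCP position; "tool_rot": TCP orientation; "ft_force": force on the tool from outside, world axes, zero at the start; "torque": the same for the moment, N m; "grip_width": opening from 0.0 (shut) to 1.0 (fully open).
Only numpy, scipy, OpenCV 4.12 (cv2) and the standard library are available. Lean on these libraries where they do the work, as an engineer would, in place of code of your own. Each camera call takes 0.05 s, during which the arm holds its last target. There are 200 camera calls.

## Task

Enter the wash bottle in the stock list with the hand scanner that is strapped on its side on the breadboard. Stand the bottle upright on the round rubber pad with its long bar code squarely facing the scanner's window, let go of it, and squeeze the scanner's trigger fully against the grip and release it; then turn the bottle half round so that the lab's small square code faces the window, and squeeze and release the trigger again. Leave the bottle standing there as it was read, and do not tip it or disturb the other things on the bench.

Things in the scene. Friction and masses are not known exactly. Their poses are not given: they have to be found in the camera images.
- stand: Grey metal breadboard, 10 mm thick, bolted down, carrying a pistol-shaped code scanner strapped on its side. Turned up to 0.3 rad. Origin: on the worktop, below the squeezing place. z up; y: the way the scanner looks; -x: the way its grip points, roughly to the robot. Plate: x -105 to 120, y -85 to 215 mm. A fixed hex key, 7 mm high, lies on it near x -62, y 120
- head (a point): Middle of the scanner's head, at x 60, y 2, z 78 mm in the stand's frame (axes as the stand's). With its clamp bands the head fills x 29 to 91, y -64 to 69, z 42 to 115 mm; the saddle plate under it spans x 20 to 100, y -51 to 53, z 39 to 46 mm
- pad (a point): Centre of the top of the round black rubber pad, 84 mm across, 2 mm thick, on the breadboard before the window: 12 mm above the worktop, at x 60, y 165 mm in the stand's frame (axes as the stand's). Nothing over 8 mm tall stands within 90 mm of it. The bottle's axis is to be within 15 mm of this point
- window (a point): Centre of the scanner's window, a dark upright panel 50 x 62 mm in a black frame, at x 60, y 69, z 78 mm in the stand's frame (axes as the stand's), 96 mm from the pad's centre. It looks along the stand's +y
- grip_back (a point): Point on the back of the black grip, opposite the trigger: x -4, y -17.5, z 78 mm in the stand's frame (axes as the stand's). One finger bears here. The grip is a level bar along x from the head (x 30) to x -90 mm, 33 mm deep (y -17.5 to 15.5) and 31 mm thick (z 62 to 94 mm). A fork on a post, below z 58 mm, holds its end at x -80 to -64 mm
- trigger_face (a point): Point on the front of the trigger where the other finger pushes: x -4, y 33.5, z 78 mm in the stand's frame when free; moves 9.5 mm to -y. The trigger is a curved grey blade, 18 mm wide (z), 52 mm long, hinged by the head at x 32, y 21, its free end at x -20, y 37 mm. Grip plus trigger: 54 mm deep free, 43 mm squeezed (y -17.5 to 25); close the fingers along y, from above
- trigger (a joint): Angle of the trigger: 0 = free (held there by its spring), 0.26 rad = fully squeezed, at a stop; it counts as squeezed above 0.21 and as released below 0.03. The spring pushes back with about 2 N at the finger to start and 6 N at the stop
- bottle_center (a point): Loose white wash bottle, 170 mm tall, 0.14 to 0.28 kg, red cap, bent spout. Point on its axis, 85 mm above its underside. Body 62 mm across, with its shoulder up to 129 mm. z up; the spout leans to -y, 62 mm out, 150 to 170 mm up. Bar code on the -y side, square code on the +y side. Starts standing on the worktop at the left, yaw -1.4 to 1.4 rad in the world
- bottle_cap (a point): Middle of the bottle's cap, on the axis, 135.5 mm above the underside: round, 35 mm across, from 124 to 147 mm above the underside, clear of the wide shoulder above 130 mm. A good place to grip, with the fingers either side of the spout. Axes as the bottle's
- bar_code (a point): Centre of the maker's long bar code: a white label 27 mm wide and 52 mm tall with cross bars like a ladder, on the bottle's -y side (below the spout), 31 mm from the axis, 66 mm above the underside. Axes as the bottle's
- square_code (a point): Centre of the lab's small square code: a white sticker 30 x 30 mm with a checkered square of dark dots, on the bottle's +y side (away from the spout), 31 mm from the axis, 66 mm above the underside. Axes as the bottle's
- glue_bottle: Small blue bottle with a white cap, 40 mm across, 86 mm tall, a bystander. Origin at the centre of its underside
- drop_bottle: Small brown dropper bottle, 34 mm across, 94 mm tall, a bystander. Origin at the centre of its underside
- marker: Marker pen lying on the worktop, 17 x 135 x 16 mm, a bystander. Origin at the centre of its underside
There are look-alikes about, which are no part of the job. What is shaped like the part that bears bottle_center but green or purple is not meant.

How it is judged:
On the way, in this order (a step that is already met when the one before it is completed fails the run):
1. the bottle stands free on the pad with its long bar code facing the window (horizontal distance between bottle_center and pad below 0.015 m and z of bottle_center in the frame of stand below 0.102 m and angle between bottle_center's own z axis and vertical below 0.08 rad and angle between the y axis of bottle_center and the y axis of stand, either way round below 0.35 rad and distance between bar_code and window below 0.09 m and contact force between the fingers and wash_bottle below 0.1 N and linear speed of wash_bottle below 0.02 m/s and value of joint trigger below 0.03 rad), for 0.2 s.
2. the trigger is squeezed fully while the long bar code faces the window (horizontal distance between bottle_center and pad below 0.015 m and z of bottle_center in the frame of stand below 0.102 m and angle between bottle_center's own z axis and vertical below 0.08 rad and angle between the y axis of bottle_center and the y axis of stand, either way round below 0.35 rad and distance between bar_code and window below 0.09 m and value of joint trigger above 0.21 rad), for 0.15 s.
3. the trigger is released (horizontal distance between bottle_center and pad below 0.015 m and z of bottle_center in the frame of stand below 0.102 m and angle between bottle_center's own z axis and vertical below 0.08 rad and angle between the y axis of bottle_center and the y axis of stand, either way round below 0.35 rad and distance between bar_code and window below 0.09 m and value of joint trigger below 0.03 rad), for 0.1 s.
4. the bottle stands free on the pad with its small square code facing the window (horizontal distance between bottle_center and pad below 0.015 m and z of bottle_center in the frame of stand below 0.102 m and angle between bottle_center's own z axis and vertical below 0.08 rad and angle between the y axis of bottle_center and the y axis of stand, either way round below 0.35 rad and distance between square_code and window below 0.09 m and contact force between the fingers and wash_bottle below 0.1 N and linear speed of wash_bottle below 0.02 m/s and value of joint trigger below 0.03 rad), for 0.2 s.
5. the trigger is squeezed fully while the square code faces the window (horizontal distance between bottle_center and pad below 0.015 m and z of bottle_center in the frame of stand below 0.102 m and angle between bottle_center's own z axis and vertical below 0.08 rad and angle between the y axis of bottle_center and the y axis of stand, either way round below 0.35 rad and distance between square_code and window below 0.09 m and value of joint trigger above 0.21 rad), for 0.15 s.
At the end, for the whole second after the job is handed in: The bottle stands upright (within 0.08 rad) on the pad, let go and at rest, its axis within 15 mm of the pad's centre and its square code facing the window within 0.35 rad; the trigger is released (below 0.03 rad) (all of step 4); the robot touches nothing.
It fails at once if the wash bottle is tipped (angle between bottle_center's own z axis and vertical above 0.6 rad).
It fails at once if a bystander is moved by more than 30 mm (distance of any of glue_bottle, drop_bottle, marker from where it was at the start of the episode above 0.03 m).
It also fails if it takes over 70 s, if anything falls off the work surface, if the arm or the gripper's body presses on something with over 40 N, if the wrist force passes 120 N, or if a joint passes its speed limit or range.

## Working session

There is one attempt and no reset: what is moved stays moved. The work goes in short steps, Python scripts to look and compute and a shell command to move; the robot and the scene stay as the last step left them, time stands still between calls to the robot, and variables do not carry over. Pictures are saved under pics/ and viewed, about 8 in all and at most 12, crops included, and the job is handed in when it is done.

```bash
mkdir -p pics
cat > h.py <<'E'
import numpy as np, cv2
from bench import ctrl
def snap(n,f=None):
    im=ctrl.get_image(n)
    if f: cv2.imwrite('pics/'+f,im['color'][:,:,::-1])
    return im
def world(im):
    K,R,t=im['K'],im['R'],np.array(im['t']).ravel()
    z=im['range_z']; v,u=np.mgrid[:z.shape[0],:z.shape[1]]
    c=np.stack([(u-K[0,2])/K[0,0]*z,(v-K[1,2])/K[1,1]*z,z],-1)
    return (c-t)@R
E
python3 - <<'E'
from h import *
a=snap('side');b=snap('top')
np.savez('first.npz',**{'s_'+k:v for k,v in a.items()},**{'t_'+k:v for k,v in b.items()})
for n,i in(('side',a),('top',b)):
    R,t=i['R'],np.array(i['t']).ravel();print(n,-R.T@t,R[2],i['K'][0,0])
    cv2.imwrite(f'pics/{n}0.png',cv2.resize(i['color'][:,:,::-1],(800,600)))
print(ctrl.get_state())
E
```

```text
side [ 0.52184413 -0.60640073  0.55987346] [-0.01432342  0.86842181 -0.49561921] 368.3292603654769
top [0.43778117 0.16699861 1.1464488 ] [ 0.05741428  0.0075989  -0.99832152] 368.29617011107047
{'time': 0.1, 'joint_positions': array([-1.3289368 ,  0.32177022, -0.07009657,  1.45156384,  0.02260455,
        1.37080546, -0.05689125]), 'qd': array([-0.00094916, -0.00132302, -0.0007714 , -0.00396584,  0.00183813,
        0.00011745, -0.00065567]), 'joint_torque': array([-2.57110596e-04, -4.92560220e+01, -4.05910397e-01, -3.13407576e+01,
       -6.41729962e-02,  3.92962026e-02,  5.62784601e-05]), 'position': array([0.14669519, 0.63271269, 0.22155168]), 'tool_rot': array([-3.56902440e-01, -3.12114622e+00,  2.75910432e-03]), 'ft_force': array([-0.77577281, -0.37181293,  0.56005851]), 'torque': array([-0.05566381, -0.02400005,  0.01319351]), 'grip_width': 1.0003935529618282}
```

View pics/side0.png

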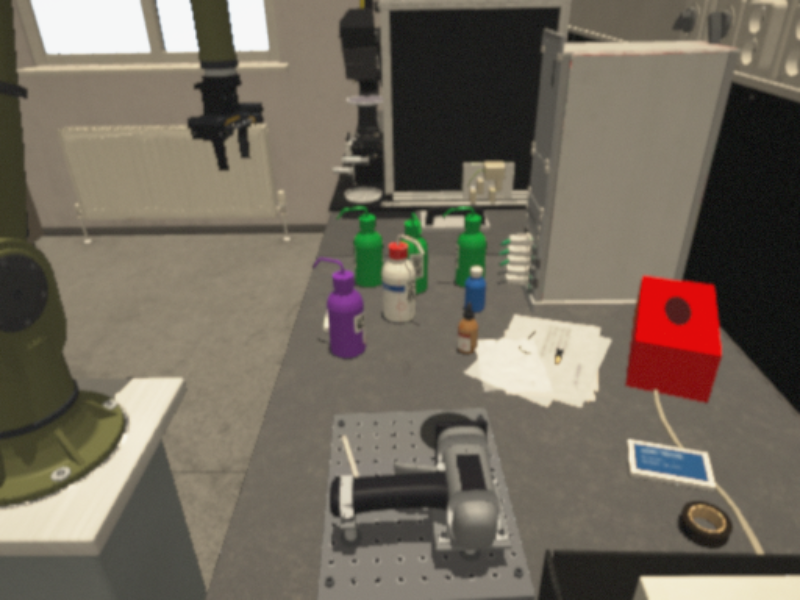

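View pics/top0.png

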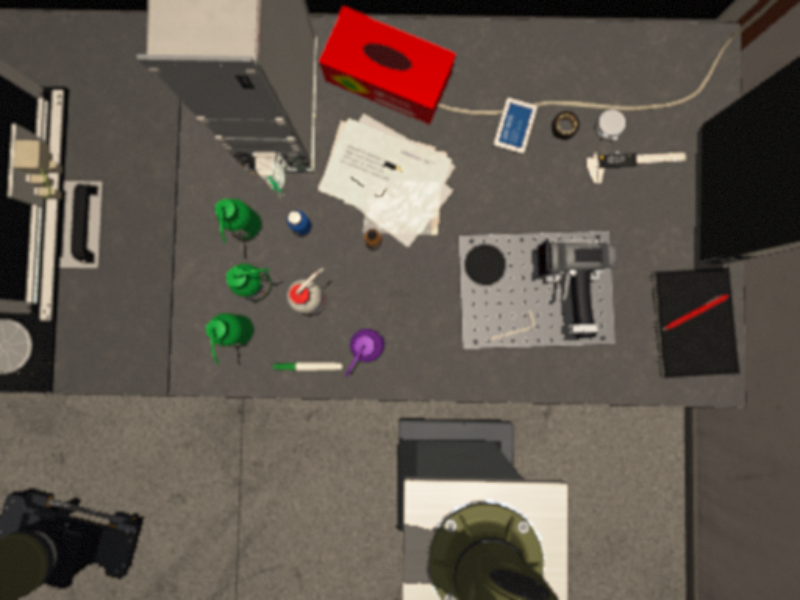

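Side view: the white bottle with the red cap is at (398,290), the purple one is in front of it and green ones are behind. The scanner is at (430,490) and the pad is partly hidden. Top view: red cap (300,294) with its spout toward (320,270), pad (485,264), plate corners about (460,235) to (615,345), dropper (372,238), glue bottle (298,222), marker (308,366).

```bash
cat > m.py <<'E'
from h import *
def load(n):
    d=np.load('first.npz');return {k:d[n[0]+'_'+k] for k in('color','range_z','K','R','t')}
def onplane(im,uv,h):
    K,R,t=im['K'],im['R'],np.array(im['t']).ravel();c=-R.T@t
    d=np.c_[np.atleast_2d(uv),np.ones(len(np.atleast_2d(uv)))]@np.linalg.inv(K).T@R
    return c+d*((h-c[2])/d[:,2])[:,None]
def bottle(im,P):
    "axis from red cap points, spout from pale points above z .13"
    hsv=cv2.cvtColor(im['color'],cv2.COLOR_RGB2HSV).astype(int);w=P
    red=((hsv[...,0]<8)|(hsv[...,0]>172))&(hsv[...,1]>120)&(hsv[...,2]>60)&(w[...,2]>.11)&(w[...,2]<.2)
    n,l,s,c=cv2.connectedComponentsWithStats(red.astype(np.uint8))
    return red,n,l,s,c,hsv
E
python3 - <<'E'
from m import *
a=load('side');b=load('top');Pa,Pb=world(a),world(b)
for n,i,P in(('side',a,Pa),('top',b,Pb)):
    red,k,l,s,c,hsv=bottle(i,P)
    for j in range(1,k):
        if s[j,4]>20:
            q=P[l==j];print(n,'red',c[j],s[j],q.mean(0),q.min(0),q.max(0))
            (u,v),r=cv2.minEnclosingCircle(np.argwhere(l==j)[:,::-1].astype(np.float32));print(u,v,r,onplane(i,[u,v],.147))
# green/other: spout in top
P=Pb;hsv=cv2.cvtColor(b['color'],cv2.COLOR_RGB2HSV).astype(int)
m=(P[...,2]>.135)&(P[...,2]<.19)&(hsv[...,1]<90)&(P[...,0]>.3)&(abs(np.indices(m.shape)[1]-195)<40)&(abs(np.indices(m.shape)[0]-185)<40) if 0 else None
v,u=np.mgrid[:384,:512]
m=(P[...,2]>.14)&(hsv[...,1]<90)&(abs(u-195)<30)&(abs(v-180)<30)
print('spout',m.sum());
for y,x in np.argwhere(m)[::4]: print(x,y,P[y,x].round(3))
# pad: dark at z~.012
m=((hsv[...,2]<45)&(abs(u-310)<25)&(abs(v-169)<25)).astype(np.uint8)
n,l,s,c=cv2.connectedComponentsWithStats(m);j=1+s[1:,4].argmax();print('pad',s[j],c[j],onplane(b,c[j],.012))
# grid of plate: heights for z in .005-.016 region
pm=((P[...,2]>.004)&(P[...,2]<.02)&(u>280)&(u<405)&(v>135)&(v<235)&(hsv[...,2]>75)).astype(np.uint8)
r=cv2.minAreaRect(np.argwhere(cv2.morphologyEx(pm,cv2.MORPH_OPEN,np.ones((3,3))))[:,::-1].astype(np.float32));bx=cv2.boxPoints(r);print(bx,onplane(b,bx,.01))
# grip & head
for nm,lo,hi in(('high',.085,.13),):
    g=(P[...,2]>lo)&(P[...,2]<hi)&(u>330)&(u<400)&(v>140)&(v<235);q=P[g];print(nm,q.min(0),q.max(0))
    gr=g&(hsv[...,2]<70);q=P[gr];print(len(q),q.min(0),q.max(0))
cv2.imwrite('pics/topcrop.png',cv2.resize(b['color'][130:250,140:410,::-1],None,fx=2.9,fy=2.9,interpolation=cv2.INTER_CUBIC))
E
```

```text
side red [253.90990991 160.09009009] [249 155  11  11 111] [0.50140034 0.34168505 0.14097834] [0.48717626 0.33216056 0.1258566 ] [0.51575109 0.36197818 0.15236541]
254.0 160.0 6.403224468231201 [[0.50194298 0.32865085 0.147     ]]
top red [191.07207207 188.31531532] [185 182  13  13 111] [0.50087847 0.35020464 0.14612616] [0.48594363 0.33405664 0.13271114] [0.51832551 0.36741183 0.15824446]
191.2586212158203 187.87930297851562 6.534790515899658 [[0.50202456 0.34957639 0.147     ]]
spout 68
190 153 [0.438 0.167 1.146]
213 158 [0.438 0.167 1.146]
206 171 [0.549 0.31  0.151]
174 173 [0.438 0.167 1.146]
193 174 [0.438 0.167 1.146]
200 175 [0.536 0.324 0.164]
200 176 [0.533 0.324 0.166]
200 177 [0.531 0.324 0.164]
199 178 [0.528 0.326 0.165]
197 179 [0.525 0.331 0.169]
197 180 [0.522 0.331 0.168]
193 182 [0.517 0.342 0.166]
194 183 [0.514 0.339 0.167]
194 184 [0.513 0.342 0.147]
190 186 [0.506 0.349 0.167]
211 189 [0.438 0.167 1.146]
172 199 [0.438 0.167 1.146]
pad [298 158  24  24 438] [309.99543379 169.09589041] [[0.57602155 0.00832228 0.012     ]]
[[293.25854 150.27315]
 [390.9444  147.22047]
 [393.21075 219.7434 ]
 [295.5249  222.79607]] [[ 0.63409864  0.06067988  0.01      ]
 [ 0.64931067 -0.24225729  0.01      ]
 [ 0.42482662 -0.24889359  0.01      ]
 [ 0.40950967  0.05060356  0.01      ]]
high [ 0.43794152 -0.21925089  0.08522729] [ 0.6113215  -0.08638226  0.11892715]
602 [ 0.43794152 -0.19049035  0.08522729] [ 0.60863143 -0.08649459  0.11892715]
```

View pics/topcrop.png

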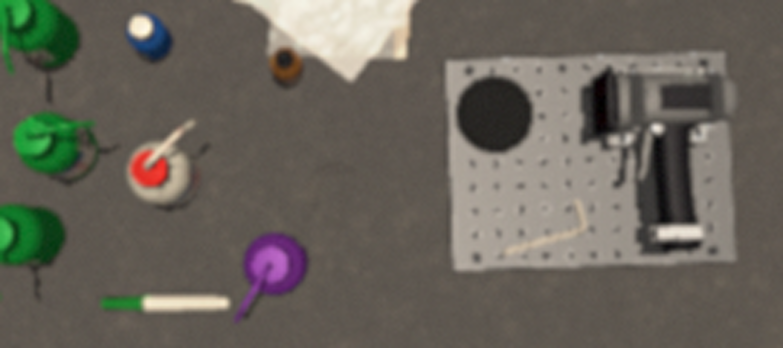

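The stand yaw is about 0.05. The pad is at (0.5765, 0.008), which agrees both by plate corners and directly. The bottle axis is at (0.502, 0.350), with a spout bearing of about -0.69, so its yaw is about 0.88. Next I move above the cap with the jaws across the spout.

```bash
cat > d.py <<'E'
import sys
from h import *
from scipy.spatial.transform import Rotation as Ro
s=ctrl.get_state();R=Ro.from_rotvec(s['tool_rot']).as_matrix()
psi=np.arctan2(R[1,1],R[0,1])
print('t',round(s['time'],2),'p',s['position'].round(4),'psi',psi.round(3),'tilt',R[:2,2].round(3),'g',round(float(s['grip_width']),3),'f',s['ft_force'].round(1),'q',s['joint_positions'].round(2))
if len(sys.argv)>1:
    x,y,z,p=map(float,sys.argv[1:5]);print('rest mm',(R.T@(np.array([x,y,z])-s['position'])*1000).round(1),'twist',round(psi-p,3))
E
python3 -m inch '[[0.3,-20,-8,-50,0.15],[0.3,-20,-8,-40,0.15],[0.3,-50,-20,0,0.16],[0.3,-50,-20,0,0],[0.3,-50,-20,0,0]]' 20; python3 d.py .502 .3496 .22 .88
```

```text
time: 0.72
position: [0.2628, 0.4658, 0.3104]
tool_rot: [-1.069, -2.954, 0.013]
ft_force: [0.5, -0.2, 0.7]
grip_width: 0.657
t 0.72 p [0.2628 0.4658 0.3104] psi 0.876 tilt [-0.003 -0.008] g 0.657 f [ 0.5 -0.2  0.7] q [-1.19  0.05  0.08  1.59 -0.    1.51 -0.23]
rest mm [-258.    64.5   90.5] twist -0.004
```

```bash
python3 -m inch '[[0.3,-50,13,0,0],[0.3,-55,13,0,0],[0.3,-55,13,0,0],[0.3,-50,13,20,0],[0.3,-40,13,20,0]]' >/dev/null; python3 d.py .502 .3496 .22 .88
python3 - <<'E'
from m import *
b=snap('side')
cv2.imwrite('pics/s1.png',cv2.resize(b['color'][90:250,170:350,::-1],None,fx=3.5,fy=3.5))
E
```

```text
t 1.35 p [0.5023 0.3496 0.2709] psi 0.878 tilt [-0.002 -0.005] g 0.651 f [ 0.2  1.1 -1.3] q [-0.9   0.23  0.3   1.49 -0.06  1.44  0.28]
rest mm [ 0.3  0.1 50.9] twist -0.002
```

View pics/s1.png

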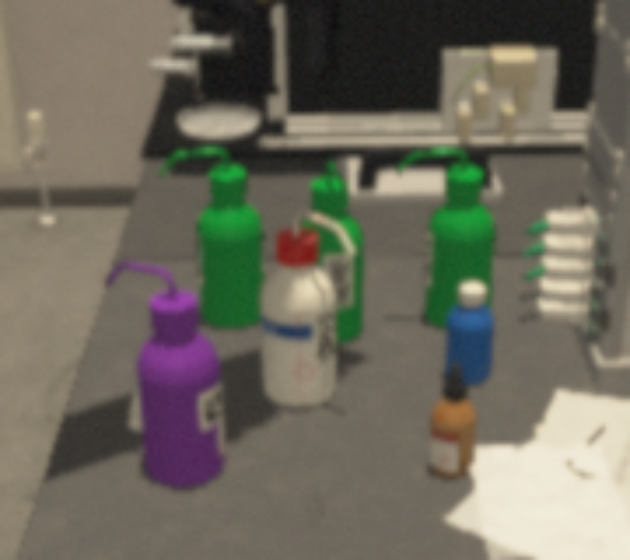

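The crop shows the bottle with its spout rising to the right at (330,225), but the gripper is not visible where I expected it. I'll check its projection and the whole picture.

```bash
python3 - <<'E'
from m import *
for n in('side','top'):
    b=snap(n)
    for p in([.502,.3496,.147],[.5023,.3496,.271]):
        c=b['R']@np.array(p)+np.array(b['t']).ravel();print(n,(b['K']@c/c[2])[:2])
    cv2.imwrite('pics/w_%s.png'%n,b['color'][:,:,::-1])
a,b=[cv2.imread('pics/w_%s.png'%n) for n in('side','top')]
cv2.imwrite('pics/w.png',cv2.resize(np.hstack([a,b]),(800,300)))
E
python3 d.py
```

```text
side [254.11418697 156.97136818]
side [253.31260793 113.64793666]
top [191.24969494 187.88813214]
top [181.87588262 184.24971002]
t 1.5 p [0.5019 0.3483 0.2694] psi 0.874 tilt [-0.004 -0.008] g 0.646 f [-1.   0.1 -0.1] q [-0.9   0.23  0.3   1.49 -0.06  1.45  0.27]
```

View pics/w.png

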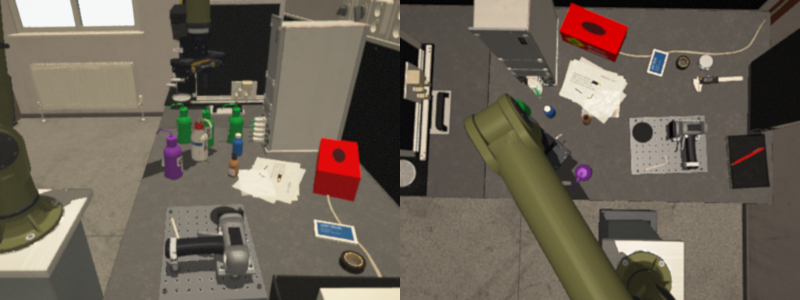

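The gripper is there, black against the dark window, right above the cap. I descend and grip.

```bash
python3 -m inch '[[0.3,0,1,45,0],[0.3,0,0,45,0],[0.3,0,0,25,0],[0.3,0,0,15,0],[0.3,0,0,0,0]]' 25 >/dev/null; python3 d.py .502 .3496 .1315 .88
```

```text
t 2.12 p [0.4972 0.3552 0.1383] psi 0.883 tilt [-0.005 -0.002] g 0.652 f [-1.8  1.1 -0.2] q [-0.9   0.3   0.28  1.67 -0.09  1.2   0.29]
rest mm [-7.2 -1.3  6.8] twist 0.003
```

```bash
python3 -m inch '[[0.3,-7,-1,6,0],[0.3,0,0,0,0]]' >/dev/null; python3 d.py .502 .3496 .1315 .88; python3 -m inch '[[-1,0,0,0,0],[-1,0,0,0,0],[-1,0,0,0,0],[-1,0,0,0,0]]' 30 >/dev/null;python3 d.py .502 .3496 .1315 .88
```

```text
t 2.38 p [0.5032 0.3508 0.1344] psi 0.883 tilt [-0.002  0.001] g 0.649 f [-0.1 -1.4  0.9] q [-0.89  0.3   0.29  1.67 -0.09  1.18  0.3 ]
rest mm [ 0.1 -1.7  2.9] twist 0.003
t 2.88 p [0.5042 0.3513 0.1362] psi 0.883 tilt [0.    0.003] g 0.386 f [-0.3 -1.  -0.9] q [-0.89  0.3   0.29  1.67 -0.09  1.19  0.3 ]
rest mm [ 0.6 -2.7  4.7] twist 0.003
```

```bash
python3 -m inch '[[-1,0,0,-10,0],[-1,0,0,-25,0],[-1,0,0,-40,0],[-1,0,0,-40,0],[-1,0,0,-20,0]]' >/dev/null;python3 d.py .5765 .008 .265 .05
python3 - <<'E'
from m import *
b=snap('side')
cv2.imwrite('pics/s2.png',cv2.resize(b['color'][60:250,150:350,::-1],None,fx=3,fy=3))
E
```

```text
t 3.5 p [0.5024 0.35   0.2738] psi 0.883 tilt [-0.004 -0.001] g 0.394 f [-0.5 -0.5 -1.9] q [-0.9   0.23  0.3   1.48 -0.07  1.45  0.28]
rest mm [-274.3 -217.2    8.9] twist 0.833
```

View pics/s2.png

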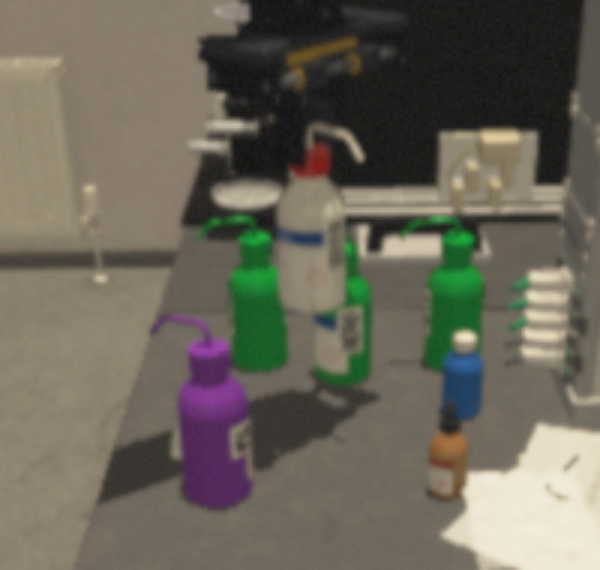

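It is lifted (bottle at (310,240) in the crop, nearly upright). Now I carry it to the pad.

```bash
python3 -m inch '[[-1,-20,-16,0,0],[-1,-35,-28,0,0],[-1,-40,-32,0,0],[-1,-40,-32,0,0],[-1,-40,-32,0,0]]' >/dev/null;python3 -m inch '[[-1,-40,-32,0,0],[-1,-30,-24,0,0],[-1,-20,-14,0,0],[-1,0,0,0,0.1],[-1,0,0,0,0.15]]' >/dev/null; python3 -m inch '[[-1,0,0,0,0.15],[-1,0,0,0,0.15],[-1,0,0,0,0.15],[-1,0,0,0,0.1],[-1,0,0,0,0]]' >/dev/null; python3 d.py .5765 .008 .265 .05
```

```text
t 5.42 p [ 0.5644 -0.0166  0.2621] psi 0.035 tilt [-0.024 -0.009] g 0.388 f [ 0.1 -0.3 -1.9] q [-0.57  0.15  0.62  1.61 -0.08  1.43  0.09]
rest mm [24.1 12.9 -3.5] twist -0.015
```

```bash
python3 -m inch '[[-1,12,6,20,0],[-1,11,6,30,0],[-1,0,0,20,0],[-1,0,0,10,0],[-1,0,0,0,0]]' >/dev/null; python3 d.py .5765 .008 .149 .05
python3 - <<'E'
from m import *
b=snap('side')
cv2.imwrite('pics/s3.png',cv2.resize(b['color'][150:370,190:350,::-1],None,fx=2.7,fy=2.7))
P=world(b);hsv=cv2.cvtColor(b['color'],cv2.COLOR_RGB2HSV).astype(int)
red,k,l,s,c,_=bottle(b,P)
for j in range(1,k):
    if s[j,4]>20: print(c[j],s[j],P[l==j].mean(0))
E
```

```text
t 6.05 p [0.5719 0.0086 0.173 ] psi 0.042 tilt [-0.029 -0.009] g 0.383 f [ 0.1  0.2 -1.7] q [-0.58  0.23  0.6   1.71 -0.12  1.27  0.08]
rest mm [-0.6  5.3 23.8] twist -0.008
[282.64705882 213.16806723] [279 205   8  17 119] [0.56237384 0.0009411  0.17862642]
[293.38709677 212.32258065] [291 206   6  15  62] [0.58336045 0.00280145 0.17914287]
```

View pics/s3.png

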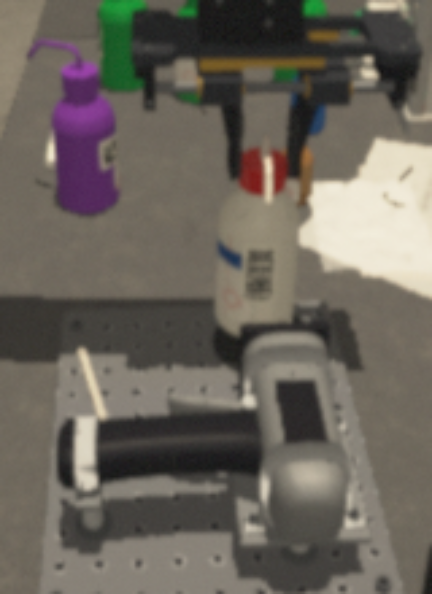

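The bar code at (260,275) faces the scanner and the pad is beneath the bottle. The tool leans about 0.03, so I aim slightly to +x and then lower gently.

```bash
python3 -m inch '[[-1,0,7,5,-0.01],[-1,0,0,7,0],[-1,0,0,4,0],[-1,0,0,0,0]]' >/dev/null; python3 d.py .579 .008 .147 .05;python3 -m inch '[[-1,0,0,4,0],[-1,0,0,0,0]]' >/dev/null; python3 d.py .579 .008 .147 .05
```

```text
t 6.6 p [0.5808 0.0085 0.1581] psi 0.052 tilt [-0.024 -0.008] g 0.389 f [ 0.2 -0.3 -1.4] q [-0.57  0.26  0.59  1.71 -0.14  1.24  0.11]
rest mm [-0.3 -1.5 11.2] twist 0.002
t 6.85 p [0.5808 0.0084 0.1541] psi 0.052 tilt [-0.024 -0.008] g 0.387 f [-0.4 -0.2 -1.8] q [-0.57  0.26  0.59  1.72 -0.14  1.24  0.11]
rest mm [-0.3 -1.6  7.2] twist 0.002
```

```bash
for i in 1 2 3; do python3 -m inch '[[-1,0,-0.4,2.5,0],[-1,0,0,0,0]]' >/dev/null; python3 d.py .579 .008 .147 .05; done
```

```text
t 7.1 p [0.5803 0.0084 0.1517] psi 0.052 tilt [-0.024 -0.008] g 0.39 f [ 0.2 -0.8 -1.5] q [-0.57  0.26  0.59  1.72 -0.15  1.23  0.11]
rest mm [-0.3 -1.2  4.7] twist 0.002
t 7.35 p [0.58   0.0083 0.1492] psi 0.052 tilt [-0.023 -0.008] g 0.393 f [ 0.2  0.1 -2.3] q [-0.57  0.26  0.59  1.72 -0.15  1.22  0.11]
rest mm [-0.3 -1.   2.2] twist 0.002
t 7.6 p [0.5807 0.0079 0.1492] psi 0.052 tilt [-0.021 -0.007] g 0.388 f [ 0.6 -0.  -1.8] q [-0.57  0.26  0.59  1.72 -0.15  1.22  0.11]
rest mm [ 0.2 -1.6  2.3] twist 0.002
```

```bash
for i in 1; do python3 -m inch '[[-1,0,0,2.5,0],[-1,0,0,0,0]]' >/dev/null; python3 d.py .579 .008 .147 .05; done; python3 -m inch '[[-0.15,0,0,0,0],[-0.1,0,0,0,0],[0.3,0,0,0,0],[0.3,0,0,0,0]]' >/dev/null; python3 d.py .579 .008 .147 .05
```

```text
t 7.85 p [0.5814 0.0076 0.149 ] psi 0.052 tilt [-0.019 -0.007] g 0.386 f [-0.4  0.  -2.2] q [-0.57  0.26  0.59  1.72 -0.15  1.22  0.11]
rest mm [ 0.5 -2.3  2. ] twist 0.002
t 8.35 p [0.5812 0.0078 0.1481] psi 0.052 tilt [-0.019 -0.007] g 0.59 f [ 0.8 -0.4 -0.5] q [-0.57  0.26  0.59  1.73 -0.15  1.22  0.11]
rest mm [ 0.3 -2.2  1.2] twist 0.002
```

```bash
python3 -m inch '[[0.3,0,0,-15,0],[0.5,0,0,-40,0],[1,0,0,-50,0],[1,20,-15,-30,0.15],[1,40,-15,0,0.17]]' >/dev/null; python3 -m inch '[[1,40,0,0,0.18],[1,30,0,0,0.18],[1,20,0,0,0.18],[1,0,0,0,0.18],[1,0,0,0,0.18]]'>/dev/null; python3 d.py .517 -.1567 .28 -1.52
python3 - <<'E'
from m import *
b=snap('top');a=snap('side')
for n,i in(('side',a),('top',b)):
    P=world(i);red,k,l,s,c,_=bottle(i,P)
    for j in range(1,k):
        if s[j,4]>20: print(n,c[j],s[j],P[l==j].mean(0),onplane(i,c[j],.159))
cv2.imwrite('pics/w4.png',np.hstack([cv2.resize(a['color'][150:370,190:350,::-1],(400,550)),cv2.resize(b['color'][110:250,260:410,::-1],(400,550//2*1+98))[:373].repeat(1,0) if 0 else cv2.resize(b['color'][90:296,260:410,::-1],(400,550))]))
E
```

```text
t 9.6 p [0.5963 0.155  0.299 ] psi -1.206 tilt [-0.006 -0.001] g 1.001 f [0.8 0.5 1. ] q [-0.82  0.26  0.65  1.43 -0.16  1.51 -1.38]
rest mm [-185.2  262.9   19.9] twist 0.314
side [285.71875 223.625  ] [282 215   8  18 128] [0.5688789  0.00074535 0.15433954] [[ 0.56834505 -0.00630247  0.159     ]]
side [295.59459459 223.08108108] [293 215   6  17  74] [0.58842739 0.00160203 0.15481499] [[ 0.58773503 -0.0047332   0.159     ]]
top [318.      161.96875] [314 156  10  13  96] [0.57780877 0.00757302 0.1591178 ] [[0.57782614 0.00755114 0.159     ]]
```

View pics/w4.png

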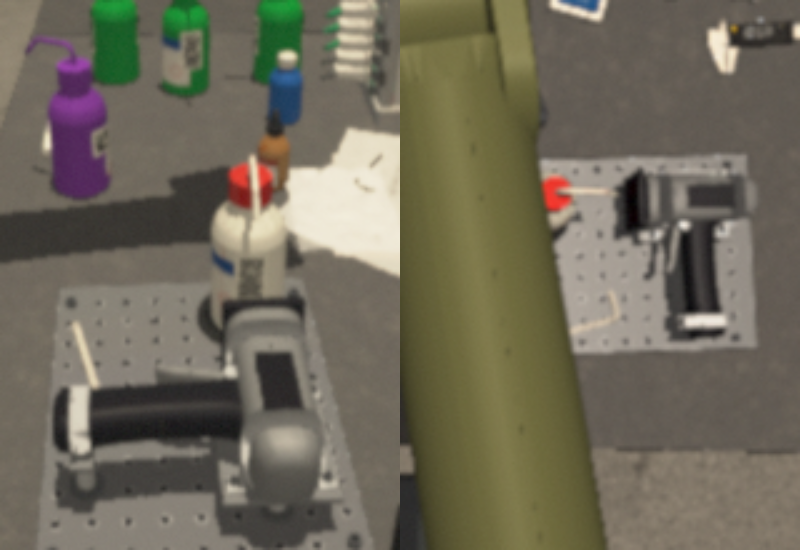

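The bottle stands on the pad, its axis is about (0.578, 0.0075), and the spout points at the window. The hand is on the wrong side (+y), so I go over high to the trigger.

```bash
python3 -m inch '[[1,0,0,0,0.157],[1,0,0,0,0.157],[1,0,0,0,0]]' >/dev/null; python3 d.py .517 -.1567 .28 -1.52
```

```text
t 10.07 p [0.5964 0.1548 0.3012] psi -1.511 tilt [-0.004 -0.   ] g 1.003 f [-0.2 -0.4  0.6] q [-0.85  0.26  0.69  1.43 -0.17  1.51 -1.68]
rest mm [-97.8 306.2  21.5] twist 0.009
```

```bash
python3 -m inch '[[1,-10,35,0,0],[1,-15,45,0,0],[1,-15,45,0,0],[1,-15,45,0,0],[1,-15,45,0,0]]' >/dev/null; python3 -m inch '[[1,-15,45,0,0],[1,-12,40,0,0],[1,0,0,0,0],[1,0,0,0,0]]' >/dev/null; python3 d.py .517 -.1567 .18 -1.52
```

```text
t 11.2 p [ 0.5213 -0.161   0.3051] psi -1.46 tilt [0.003 0.003] g 1.003 f [ 0.7  0.3 -0.2] q [-0.58  0.07  0.89  1.61 -0.06  1.49 -1.15]
rest mm [ -4.2  -4.4 125.1] twist 0.06
```

```bash
python3 - <<'E'
from m import *
b=load('top');P=world(b);a=.05;o=np.array([.5252,-.1603])
q=P-[*o,0];X=q[...,0]*np.cos(a)+q[...,1]*np.sin(a);Y=-q[...,0]*np.sin(a)+q[...,1]*np.cos(a)
for x in(-.05,-.03,-.01,.01):
    g=(abs(X-x)<.008)&(P[...,2]>.08)&(P[...,2]<.12)&(abs(Y)<.06);print(x,g.sum(),np.percentile(Y[g],[1,10,50,90,99]).round(4),np.median(P[g][:,2]).round(3))
E
python3 -m inch '[[1,-2,-2,50,0.06],[1,-2,-2,40,0],[1,0,0,0,0]]' >/dev/null; python3 d.py .517 -.1567 .061 -1.52
```

```text
-0.05 62 [-0.0172 -0.0124  0.0015  0.0135  0.0154] 0.092
-0.03 61 [-0.0147 -0.0115  0.0026  0.0137  0.0156] 0.091
-0.01 74 [-0.0126 -0.0088  0.0078  0.0329  0.0359] 0.091
0.01 82 [-0.0142 -0.0089  0.0099  0.0284  0.0321] 0.09
t 11.57 p [ 0.5194 -0.1526  0.2142] psi -1.509 tilt [0.005 0.004] g 0.999 f [0.5 0.4 0.5] q [-0.58  0.11  0.89  1.76 -0.09  1.31 -1.18]
rest mm [ -3.5   4.4 153.1] twist 0.011
```

The depth data confirms the stand frame, since the grip lies at y -17 to 15. I descend over the grip.

```bash
python3 -m inch '[[1,-2,3,40,0.01],[1,-2,2,40,0],[1,0,0,10,0],[1,0,0,0,0]]' >/dev/null; python3 d.py .517 -.1567 .061 -1.52
```

```text
t 12.07 p [ 0.5235 -0.1545  0.1294] psi -1.507 tilt [0.016 0.003] g 0.999 f [ 0.1  0.8 -0.4] q [-0.54  0.21  0.88  1.87 -0.18  1.13 -1.1 ]
rest mm [-7.7  1.9 68.3] twist 0.013
```

```bash
python3 -m inch '[[1,-9,2,10,0.013],[1,-2,1,15,0],[1,-1,1,15,0],[1,-2,0,15,0],[1,0,0,0,0]]' >/dev/null; python3 d.py .517 -.1567 .061 -1.52
```

```text
t 12.7 p [ 0.512  -0.1594  0.0736] psi -1.519 tilt [0.02  0.004] g 1.0 f [-0.1 -0.3  0.1] q [-0.51  0.26  0.86  1.95 -0.24  1.02 -1.05]
rest mm [ 4.8 -2.4 12.7] twist 0.001
```

Now correct, go down, squeeze, hold and release.

```bash
python3 -m inch '[[1,5,-2,11,0],[1,0,0,0,0]]' >/dev/null; python3 d.py .517 -.1567 .061 -1.52; python3 -m inch '[[-1,0,0,0,0],[-1,0,0,0,0],[-1,0,0,0,0],[-1,0,0,0,0],[-1,0,0,0,0]]' 25 >/dev/null; python3 d.py .517 -.1567 .061 -1.52;  python3 -m inch '[[-1,0,0,0,0],[-1,0,0,0,0],[-1,0,0,0,0]]' 30 >/dev/null; python3 d.py .517 -.1567 .061 -1.52
```

```text
t 12.95 p [ 0.518  -0.1569  0.0621] psi -1.519 tilt [0.021 0.003] g 1.001 f [ 0.1  0.2 -0.4] q [-0.49  0.29  0.85  1.95 -0.27  1.   -1.04]
rest mm [-1.  -0.2  1. ] twist 0.001
t 13.57 p [ 0.5178 -0.1565  0.0624] psi -1.518 tilt [0.02  0.004] g 0.514 f [ 1.2 -6.  -4.9] q [-0.5   0.29  0.85  1.94 -0.27  1.   -1.04]
rest mm [-0.8  0.1  1.4] twist 0.002
t 13.95 p [ 0.5178 -0.1577  0.0624] psi -1.517 tilt [0.021 0.002] g 0.494 f [-0.7 -1.1 -2.5] q [-0.49  0.29  0.85  1.95 -0.27  1.   -1.04]
rest mm [-0.8 -1.1  1.3] twist 0.003
```

```bash
python3 -m inch '[[-1,0,0,0,0],[-1,0,0,0,0],[-1,0,0,0,0],[-1,0,0,0,0]]' 45 >/dev/null; python3 d.py
python3 - <<'E'
from m import *
a=snap('side')
cv2.imwrite('pics/s5.png',cv2.resize(a['color'][180:380,190:350,::-1],None,fx=3,fy=3))
E
python3 d.py
```

```text
t 14.45 p [ 0.5178 -0.1579  0.0624] psi -1.516 tilt [0.021 0.001] g 0.482 f [-0.1 -1.4 -2. ] q [-0.49  0.29  0.85  1.94 -0.27  1.   -1.04]
t 14.5 p [ 0.5178 -0.1579  0.0624] psi -1.516 tilt [0.021 0.001] g 0.486 f [ 0.1 -0.9 -2.1] q [-0.49  0.29  0.85  1.94 -0.27  1.   -1.04]
```

View pics/s5.png

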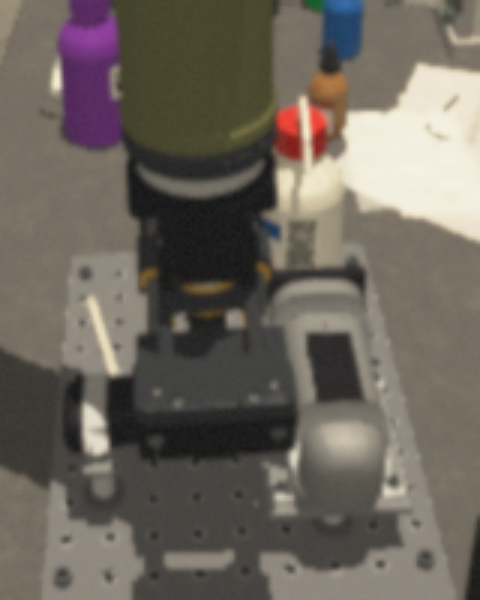

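The squeeze is solid: 42.5 mm opening, unchanged at higher force. Release, rise, and go to the cap with the jaws at about +0.6 rad.

```bash
python3 -m inch '[[1,0,0,0,0],[1,0,0,0,0],[1,0,0,0,0],[1,0,0,0,0]]' >/dev/null; python3 d.py; python3 -m inch '[[1,0,0,-20,0],[1,0,0,-45,0],[1,0,0,-55,0],[1,0,0,-55,0],[1,0,0,-50,0]]' >/dev/null; python3 d.py .578 .0077 .29 .6
```

```text
t 15.0 p [ 0.5194 -0.1559  0.063 ] psi -1.517 tilt [0.023 0.004] g 0.853 f [ 0.  -0.5 -0.3] q [-0.5   0.29  0.85  1.94 -0.27  1.   -1.04]
t 15.62 p [ 0.5109 -0.1605  0.2963] psi -1.525 tilt [0.019 0.001] g 1.001 f [0.5 0.3 0.4] q [-0.62  0.02  0.91  1.66 -0.02  1.45 -1.24]
rest mm [  74.7 -164.9    7.8] twist -2.125
```

```bash
python3 -m inch '[[0.3,0,0,-10,-0.18],[0.3,0,0,0,-0.18],[0.3,0,0,0,-0.18],[0.3,0,0,0,-0.18],[0.3,0,0,0,-0.18]]' >/dev/null; python3 -m inch '[[0.3,0,0,0,-0.18],[0.3,0,0,0,-0.18],[0.3,0,0,0,-0.18],[0.3,0,0,0,-0.18],[0.3,0,0,0,-0.18]]' >/dev/null; python3 -m inch '[[0.3,0,0,0,-0.18],[0.3,0,0,0,-0.14]]' 20 >/dev/null;  python3 d.py .578 .0077 .29 .6
```

```text
t 17.12 p [ 0.5079 -0.1771  0.3294] psi 0.642 tilt [ 0.046 -0.003] g 0.649 f [-0.7  0.2  0.2] q [-0.61 -0.01  0.91  1.62  0.    1.49  0.94]
rest mm [107.4 165.3  42.1] twist 0.042
```

```bash
python3 -m inch '[[0.3,20,33,0,0.02],[0.3,27,43,0,0.02],[0.3,27,43,0,0],[0.3,25,38,0,0],[0.3,0,0,0,0]]' >/dev/null;  python3 d.py .578 .0077 .25 .6
```

```text
t 17.75 p [ 0.5806 -0.0084  0.3405] psi 0.59 tilt [ 0.056 -0.003] g 0.65 f [-1.1 -0.5 -0.4] q [-0.74  0.11  0.78  1.51 -0.07  1.5   0.63]
rest mm [17.9  2.8 90.1] twist -0.01
```

```bash
python3 -m inch '[[0.3,9,1,40,0],[0.3,8,2,40,0],[0.3,0,0,30,0],[0.3,0,0,0,0],[0.3,0,0,0,0]]' >/dev/null;  python3 d.py .578 .0077 .147 .6
```

```text
t 18.38 p [ 0.581  -0.0013  0.2356] psi 0.58 tilt [ 0.065 -0.006] g 0.652 f [ 0.8  0.1 -0.2] q [-0.75  0.13  0.77  1.69 -0.09  1.29  0.62]
rest mm [12.8 -2.1 88.1] twist -0.02
```

Tool lean has grown to 0.065; I'll see whether twisting changes it before gripping.

```bash
python3 -m inch '[[0.3,4,0,0,0.18],[0.3,4,0,0,0.18],[0.3,4,0,0,0.18],[0.3,0,0,0,0]]' >/dev/null;  python3 d.py .578 .0077 .147 .6;python3 -m inch '[[0.3,0,0,0,-0.09],[0.3,0,0,0,-0.09],[0.3,0,0,0,-0.09],[0.3,0,0,0,-0.09],[0.3,0,0,0,-0.09]]' >/dev/null;  python3 d.py .578 .0077 .147 .6
```

```text
t 18.88 p [0.5798 0.0067 0.2439] psi 0.02 tilt [ 0.077 -0.005] g 0.649 f [ 0.5  0.  -0.8] q [-0.81  0.12  0.81  1.69 -0.08  1.29  0.04]
rest mm [ 1.7 -9.1 96.5] twist -0.58
t 19.5 p [0.5825 0.0032 0.2508] psi 0.502 tilt [ 0.086 -0.004] g 0.646 f [ 0.3 -0.  -0.2] q [-0.77  0.11  0.78  1.68 -0.07  1.29  0.52]
rest mm [ 10.7  -9.4 103. ] twist -0.098
```

```bash
python3 -m inch '[[0.3,0,0,-62,0],[0.3,0,0,-62,0],[0.3,0,0,0,0]]' >/dev/null;  python3 d.py;python3 -m inch '[[0.3,0,0,62,0],[0.3,0,0,62,0],[0.3,0,0,0,0]]' >/dev/null;  python3 d.py; python3 -m inch '[[0.3,60,0,0,0],[0.3,60,0,0,0],[0.3,0,0,0,0]]' >/dev/null;  python3 d.py; python3 -m inch '[[0.3,0,60,0,0],[0.3,0,60,0,0],[0.3,0,0,0,0]]' >/dev/null;  python3 d.py .578 .0077 .2 .6
```

```text
t 19.88 p [0.5716 0.0012 0.3797] psi 0.511 tilt [ 0.088 -0.005] g 0.648 f [-0.5 -0.2 -0.2] q [-0.79  0.05  0.78  1.48 -0.03  1.54  0.49]
t 20.25 p [ 0.5845 -0.0009  0.2566] psi 0.519 tilt [ 0.095 -0.003] g 0.654 f [-0.1  0.4  1. ] q [-0.77  0.1   0.78  1.68 -0.07  1.3   0.54]
t 20.62 p [0.5277 0.1041 0.2578] psi 0.519 tilt [ 0.104 -0.002] g 0.651 f [ 0.5 -0.5  1.9] q [-0.94 -0.04  0.66  1.78  0.06  1.29  0.23]
t 21.0 p [0.6364 0.164  0.276 ] psi 0.525 tilt [0.111 0.001] g 0.649 f [-0.4 -0.3 -0.6] q [-0.88  0.27  0.71  1.48 -0.16  1.34  0.35]
rest mm [-102.5 -135.6   68.8] twist -0.075
```

The lean creeps up by about 0.002 per row when empty, regardless of motion. I'll proceed quickly and compensate for it, since the base offset follows the tool axis.

```bash
python3 -m inch '[[0.3,-34,-45,0,-0.04],[0.3,-34,-45,10,-0.04],[0.3,-34,-45,30,0],[0.3,0,0,0,0]]' >/dev/null;  python3 d.py .578 .0077 .149 .6
```

```text
t 21.5 p [ 0.5843 -0.0029  0.2383] psi 0.608 tilt [ 0.123 -0.001] g 0.652 f [-0.1  0.5  0.9] q [-0.78  0.08  0.79  1.73 -0.06  1.23  0.62]
rest mm [18.6 -8.1 87.9] twist 0.008
```

```bash
python3 -m inch '[[0.3,18,-8,0,0],[0.3,2,0,45,0],[0.3,0,0,30,0],[0.3,0,0,5,0]]' >/dev/null;  python3 d.py .578 .0077 .149 .6
```

```text
t 22.0 p [0.581  0.0071 0.1658] psi 0.607 tilt [0.138 0.006] g 0.645 f [0.5 0.5 0.2] q [-0.78  0.12  0.78  1.85 -0.1   1.07  0.64]
rest mm [ 3.4 -4.  16.2] twist 0.007
```

```bash
python3 -m inch '[[0.3,4,-4,17,0],[-1,0,0,1,0],[-1,0,0,0,0],[-1,0,0,0,0]]' 35 >/dev/null;  python3 d.py .578 .0077 .149 .6; python3 -m inch '[[-1,0,0,-12,0.05],[-1,0,0,-12,0.15],[-1,0,0,0,0.18],[-1,0,0,0,0.18],[-1,0,0,0,0.18]]' >/dev/null;  python3 d.py .578 .0077 .149 -2.45
```

```text
t 22.5 p [0.5801 0.0084 0.1507] psi 0.609 tilt [0.143 0.008] g 0.391 f [-0.  -0.1 -1.8] q [-0.78  0.13  0.78  1.88 -0.11  1.03  0.64]
rest mm [ 0.7 -2.3  1.3] twist 0.009
t 23.12 p [0.5759 0.0081 0.1756] psi -0.162 tilt [0.142 0.008] g 0.389 f [-0.5  0.  -2.2] q [-0.85  0.1   0.84  1.86 -0.09  1.08 -0.14]
rest mm [-0.8 -1.6 26.6] twist 2.288
```

```bash
python3 -m inch '[[-1,0,0,0,0.18],[-1,0,0,0,0.18],[-1,0,0,0,0.18],[-1,0,0,0,0.18],[-1,0,0,0,0.18]]' >/dev/null; python3 -m inch '[[-1,0,0,0,0.18],[-1,0,0,0,0.18],[-1,0,0,0,0.18],[-1,0,0,0,0.18],[-1,0,0,0,0.18]]' >/dev/null; python3 d.py .578 .0077 .165 -2.5
```

```text
t 24.38 p [0.574  0.008  0.1759] psi -2.016 tilt [0.139 0.009] g 0.388 f [ 0.3  0.4 -2.2] q [-0.99  0.11  1.    1.86 -0.11  1.09 -1.98]
rest mm [ 2.4 -0.7 11.3] twist 0.484
```

```bash
python3 -m inch '[[-1,0,0,0,0.165],[-1,0,0,0,0.165],[-1,0,0,0,0.165],[-1,0,0,0,0]]' >/dev/null; python3 d.py .578 .0077 .165 -2.5
python3 - <<'E'
from m import *
a=snap('side')
cv2.imwrite('pics/s6.png',cv2.resize(a['color'][150:350,190:350,::-1],None,fx=3,fy=3))
E
```

```text
t 24.88 p [0.5732 0.0081 0.176 ] psi -2.526 tilt [0.137 0.009] g 0.386 f [ 0.3  0.6 -1.2] q [-1.04  0.11  1.05  1.86 -0.12  1.09 -2.48]
rest mm [ 2.3 -2.4 11.5] twist -0.026
```

View pics/s6.png

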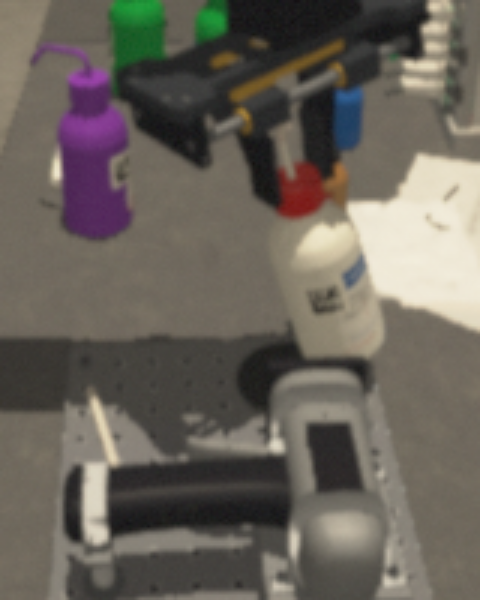

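The square code (323,298) faces the scanner, but the bottle hangs leaning about 0.2 with its base to +x. I'll measure the base, shift so it comes over the pad, touch down, then draw the top to +x so it rights itself before release.

```bash
cat > ax.py <<'E'
from m import *
i=snap('side');P=world(i)
b=(abs(P[...,0]-.59)<.09)&(abs(P[...,1]-.0)<.045)&(P[...,2]>.02)
c0=i['R'].T@(-np.array(i['t']).ravel())
for z in np.arange(.04,.2,.016):
    g=b&(abs(P[...,2]-z)<.008);x=P[...,0][g]
    if len(x)>5: print(z.round(3),len(x),'xmid',((np.percentile(x,3)+np.percentile(x,97))/2).round(4),'w',np.ptp(np.percentile(x,[3,97])).round(3),'ymed',np.median(P[...,1][g]).round(4))
E
python3 ax.py
```

```text
0.056 108 xmid 0.6082 w 0.057 ymed -0.0124
0.072 179 xmid 0.6052 w 0.058 ymed -0.0145
0.088 182 xmid 0.6004 w 0.06 ymed -0.0149
0.104 190 xmid 0.5959 w 0.059 ymed -0.0156
0.12 213 xmid 0.5907 w 0.06 ymed -0.0166
0.136 249 xmid 0.587 w 0.058 ymed -0.0144
0.152 277 xmid 0.5865 w 0.049 ymed -0.0061
0.168 110 xmid 0.5783 w 0.034 ymed -0.0045
0.184 265 xmid 0.5721 w 0.049 ymed -0.0004
```

```bash
python3 d.py .538 .0077 .160 -2.526
```

```text
t 24.98 p [0.5732 0.0082 0.176 ] psi -2.525 tilt [0.137 0.009] g 0.389 f [ 0.4  0.6 -2. ] q [-1.04  0.11  1.05  1.86 -0.12  1.09 -2.48]
rest mm [-20.8  30.7  11. ] twist 0.001
```

```bash
python3 -m inch '[[-1,-10,15,4,0],[-1,-11,15,7,0],[-1,0,0,0,0]]' >/dev/null; python3 d.py .538 .0077 .155 -2.526; python3 -m inch '[[-1,0,0,3,0],[-1,0,0,0,0]]' >/dev/null; python3 d.py .538 .0077 .153 -2.526; python3 ax.py | sed -n 1,4p
```

```text
t 25.35 p [0.538  0.0079 0.1599] psi -2.518 tilt [0.138 0.009] g 0.386 f [-0.1  0.1 -0.9] q [-1.1  -0.01  1.05  1.96  0.01  1.05 -2.58]
rest mm [-0.2  0.7  4.9] twist 0.008
t 25.6 p [0.5401 0.008  0.1579] psi -2.516 tilt [0.14  0.009] g 0.39 f [ 0.5 -0.2 -2.1] q [-1.1  -0.    1.05  1.96 -0.    1.04 -2.57]
rest mm [-1.4  2.4  4.5] twist 0.01
0.04 35 xmid 0.5756 w 0.062 ymed -0.0049
0.056 129 xmid 0.5728 w 0.058 ymed -0.0125
0.072 182 xmid 0.5675 w 0.059 ymed -0.0153
0.088 188 xmid 0.5632 w 0.059 ymed -0.0161
```

```bash
for i in 1 2 3; do python3 -m inch '[[-1,-0.2,0.4,3,0],[-1,0,0,0,0]]' >/dev/null; python3 d.py .538 .0077 .153 -2.526; done
```

```text
t 25.9 p [0.541  0.0076 0.1551] psi -2.516 tilt [0.141 0.008] g 0.387 f [-0.5  0.3 -1.4] q [-1.1   0.01  1.05  1.96 -0.01  1.03 -2.56]
rest mm [-2.   2.7  1.7] twist 0.01
t 26.15 p [0.5421 0.0074 0.1529] psi -2.516 tilt [0.143 0.007] g 0.392 f [-0.8 -0.5  0.5] q [-1.09  0.01  1.05  1.96 -0.01  1.03 -2.56]
rest mm [-2.6  3.1 -0.7] twist 0.01
t 26.4 p [0.5447 0.0065 0.153 ] psi -2.516 tilt [0.147 0.007] g 0.388 f [-0.4  0.6 -1. ] q [-1.09  0.02  1.05  1.96 -0.02  1.02 -2.55]
rest mm [-4.9  4.7 -1. ] twist 0.01
```

Contact at TCP z 0.153. Draw the top to +x while pressing lightly.

```bash
python3 -m inch '[[-1,4.7,-6.4,3,0],[-1,4.7,-6.4,3,0],[-1,0,0,0,0]]' >/dev/null; python3 d.py .5765 .0077 .15 -2.526; python3 ax.py | sed -n '1,7p'; python3 -m inch '[[-1,4.7,-6.4,3,0],[-1,4.7,-6.4,3,0],[-1,0,0,0,0]]' >/dev/null; python3 d.py .5765 .0077 .15 -2.526; python3 ax.py| sed -n '1,7p'
```

```text
t 26.77 p [0.5627 0.0046 0.1521] psi -2.516 tilt [0.148 0.007] g 0.387 f [-1.4 -0.2 -0.2] q [-1.06  0.1   1.07  1.92 -0.11  1.02 -2.47]
rest mm [  5.2 -12.6   4.1] twist 0.01
0.04 19 xmid 0.5804 w 0.061 ymed -0.002
0.056 116 xmid 0.5781 w 0.059 ymed -0.0128
0.072 170 xmid 0.5755 w 0.058 ymed -0.0171
0.088 179 xmid 0.5731 w 0.057 ymed -0.0182
0.104 195 xmid 0.5704 w 0.057 ymed -0.0182
0.12 292 xmid 0.5692 w 0.054 ymed -0.0128
0.136 153 xmid 0.5691 w 0.038 ymed -0.0063
t 27.2 p [0.5792 0.0033 0.1502] psi -2.516 tilt [0.147 0.007] g 0.385 f [-1.6  0.4  2.1] q [-1.02  0.17  1.06  1.89 -0.18  1.03 -2.41]
rest mm [-5.2 -0.4 -0.2] twist 0.01
0.04 14 xmid 0.5826 w 0.059 ymed -0.0003
0.056 108 xmid 0.5821 w 0.058 ymed -0.0137
0.072 168 xmid 0.5806 w 0.056 ymed -0.0169
0.088 173 xmid 0.5806 w 0.057 ymed -0.0189
0.104 201 xmid 0.5793 w 0.058 ymed -0.0185
0.12 290 xmid 0.5799 w 0.053 ymed -0.0123
0.136 130 xmid 0.5799 w 0.036 ymed -0.0071
```

The bottle is upright now (axis x about 0.580–0.582 at all heights). Release and rise vertically.

```bash
python3 -m inch '[[-0.15,0,0,0,0],[0.2,0,0,0,0],[0.4,0,0,0,0],[0.4,0,0,0,0]]' >/dev/null; python3 d.py; python3 ax.py| sed -n '1,7p'; python3 -m inch '[[0.4,2,-2,-15,0],[0.4,4,-5,-40,0],[0.5,4,-5,-45,0],[1,4,-5,-45,0],[1,0,0,0,0]]' >/dev/null; python3 d.py .5175 -.1567 .30 -1.52; python3 ax.py
```

```text
t 27.75 p [0.5787 0.0046 0.1494] psi -2.515 tilt [0.148 0.009] g 0.657 f [-0.8 -0.  -0.3] q [-1.02  0.16  1.06  1.89 -0.18  1.03 -2.41]
0.04 19 xmid 0.5828 w 0.059 ymed 0.0035
0.056 137 xmid 0.5833 w 0.057 ymed -0.0115
0.072 170 xmid 0.5838 w 0.058 ymed -0.0139
0.088 192 xmid 0.5834 w 0.057 ymed -0.0138
0.104 206 xmid 0.584 w 0.059 ymed -0.0128
0.12 286 xmid 0.5838 w 0.051 ymed -0.0059
0.136 125 xmid 0.5834 w 0.034 ymed 0.0005
t 28.43 p [ 5.797e-01 -1.000e-04  3.045e-01] psi -2.518 tilt [0.151 0.009] g 0.898 f [ 1.3 -1.1 -0.9] q [-1.11 -0.    1.08  1.67 -0.    1.32 -2.55]
rest mm [ 91.6 141.3  -6.4] twist -0.998
0.04 20 xmid 0.5828 w 0.059 ymed 0.0029
0.056 131 xmid 0.5844 w 0.059 ymed -0.0113
0.072 174 xmid 0.5831 w 0.056 ymed -0.0139
0.088 187 xmid 0.5839 w 0.056 ymed -0.0139
0.104 208 xmid 0.5839 w 0.059 ymed -0.013
0.12 292 xmid 0.5841 w 0.051 ymed -0.0059
0.136 123 xmid 0.5841 w 0.033 ymed -0.0001
0.152 164 xmid 0.5837 w 0.031 ymed 0.0011
0.168 78 xmid 0.5851 w 0.026 ymed 0.0118
0.184 28 xmid 0.5839 w 0.004 ymed 0.0225
```

The bottle stands (axis about 0.583, 0.008, roughly 7 mm from the pad centre). On to the trigger.

```bash
python3 -m inch '[[1,18,30,0,-0.18],[1,18,30,0,-0.18],[1,15,30,0,-0.18],[1,0,30,0,-0.18],[1,0,20,0,-0.18]]' >/dev/null; python3 -m inch '[[1,0,0,0,-0.1],[1,0,0,0,0]]' >/dev/null; python3 d.py .5175 -.1567 .16 -1.52
```

```text
t 29.35 p [ 0.5313 -0.1516  0.2883] psi -1.495 tilt [0.137 0.008] g 1.001 f [0.1 0.4 0.5] q [-1.04 -0.15  1.21  1.74  0.11  1.32 -1.34]
rest mm [-31.6   3.7 125.2] twist 0.025
```

```bash
python3 -m inch '[[1,-6,1,40,0.025],[1,-8,1,40,0],[1,-8,1,25,0],[1,0,0,0,0]]' >/dev/null; python3 d.py .5165 -.1567 .061 -1.52
```

```text
t 29.85 p [ 0.5232 -0.1532  0.1767] psi -1.527 tilt [0.134 0.008] g 1.001 f [ 1.1 -0.2 -0.3] q [-0.93  0.01  1.22  1.92 -0.06  1.1  -1.21]
rest mm [-22.4   3.4 113.7] twist -0.007
```

```bash
python3 -m inch '[[1,-7,1,30,0],[1,-7,1,30,0],[1,-5,1,20,0],[1,0,0,0,0]]' >/dev/null; python3 d.py .5165 -.1567 .061 -1.52
```

```text
t 30.35 p [ 0.5199 -0.1548  0.0971] psi -1.527 tilt [0.14  0.008] g 1.002 f [-0.9 -0.6 -0. ] q [-0.81  0.18  1.19  2.02 -0.28  0.94 -1.02]
rest mm [-8.5  1.9 35.3] twist -0.007
```

```bash
python3 -m inch '[[1,-4,1,17,-0.007],[1,-4,1,17,0],[1,0,0,1,0],[1,0,0,0,0]]' >/dev/null; python3 d.py .5165 -.1567 .061 -1.52
python3 - <<'E'
from m import *
b=snap('top');a=snap('side')
np.save('pics/b.npy',world(b))
cv2.imwrite('pics/w7.png',np.hstack([cv2.resize(a['color'][170:370,200:350,::-1],(400,533)),cv2.resize(b['color'][100:250,270:382,::-1],(400,533))]))
P=world(b);red,k,l,s,c,_=bottle(b,P)
for j in range(1,k):
    if s[j,4]>10: print('top',c[j],s[j],P[l==j].mean(0),onplane(b,c[j],.159))
E
```

```text
t 30.85 p [ 0.5237 -0.1562  0.0677] psi -1.518 tilt [0.151 0.009] g 1.003 f [ 0.1  1.  -0.2] q [-0.74  0.25  1.13  2.04 -0.37  0.89 -0.94]
rest mm [-8.1  0.1  5.6] twist 0.002
top [316.42105263 160.29824561] [310 154  13  13 114] [0.58240915 0.01170978 0.15805968] [[0.58227795 0.01184788 0.159     ]]
```

View pics/w7.png

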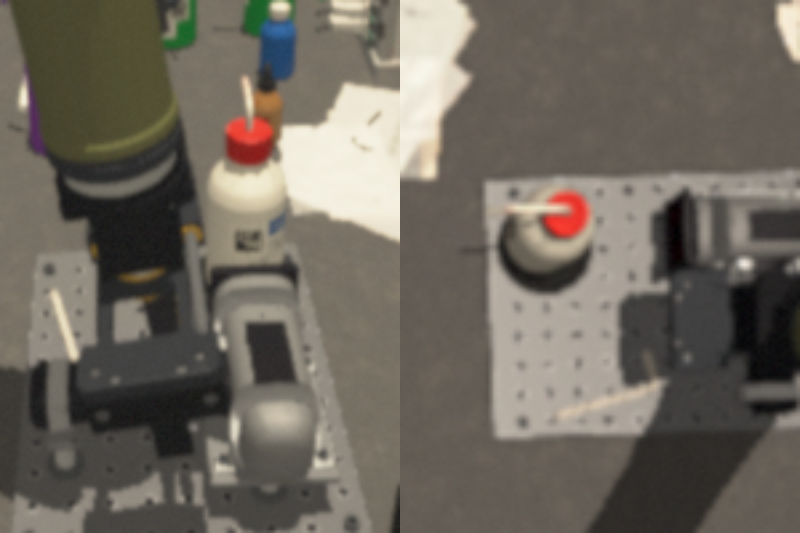

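The bottle is upright on the pad, square code (248,240) toward the window. The top view puts its axis at about (0.582, 0.012), roughly 7 mm off centre, and the spout points away within about 0.1 rad. Squeeze now.

```bash
python3 -m inch '[[1,-4,0,5,0],[1,0,0,0,0]]' >/dev/null; python3 d.py .5165 -.1567 .061 -1.52; python3 -m inch '[[-1,0,0,0,0],[-1,0,0,0,0],[-1,0,0,0,0],[-1,0,0,0,0],[-1,0,0,0,0]]' 30 >/dev/null; python3 d.py; python3 -m inch '[[-1,0,0,0,0],[-1,0,0,0,0],[-1,0,0,0,0],[-1,0,0,0,0],[-1,0,0,0,0]]' 45 >/dev/null; python3 d.py
```

```text
t 31.2 p [ 0.5207 -0.1561  0.0625] psi -1.518 tilt [0.152 0.009] g 1.002 f [ 0.3 -0.4 -0.1] q [-0.74  0.25  1.13  2.05 -0.38  0.87 -0.93]
rest mm [-4.4  0.4  0.9] twist 0.002
t 31.82 p [ 0.5201 -0.1564  0.0622] psi -1.517 tilt [0.151 0.009] g 0.519 f [ 1.9 -9.8 -7.8] q [-0.74  0.25  1.13  2.05 -0.38  0.87 -0.93]
t 32.45 p [ 0.5201 -0.1578  0.0621] psi -1.516 tilt [0.151 0.006] g 0.484 f [ 1.1 -1.7 -2. ] q [-0.74  0.25  1.13  2.05 -0.38  0.87 -0.93]
```

```bash
python3 -m inch '[[-1,0,0,0,0],[-1,0,0,0,0],[-1,0,0,0,0],[-1,0,0,0,0]]' 50 >/dev/null; python3 d.py; python3 -m inch '[[1,0,0,0,0],[1,0,0,0,0],[1,0,0,0,0],[1,0,0,0,0],[1,0,0,0,0]]' >/dev/null; python3 d.py; python3 -m inch '[[1,3,0,-20,0],[1,5,0,-40,0],[1,6,0,-45,0],[1,5,0,-40,0],[1,0,0,0,0]]' >/dev/null; python3 d.py; python3 ax.py
python3 - <<'E'
from m import *
b=snap('top');a=snap('side')
P=world(b);red,k,l,s,c,_=bottle(b,P)
for j in range(1,k):
    if s[j,4]>10: print('top',c[j],s[j],onplane(b,c[j],.159))
cv2.imwrite('pics/w8.png',np.hstack([cv2.resize(a['color'][:,130:400,::-1],(400,533)),cv2.resize(b['color'][100:250,270:382,::-1],(400,533))]))
E
```

```text
t 32.95 p [ 0.5201 -0.1579  0.0621] psi -1.516 tilt [0.151 0.006] g 0.48 f [ 0.1 -1.4 -3. ] q [-0.74  0.25  1.13  2.05 -0.38  0.87 -0.93]
t 33.58 p [ 0.5212 -0.1565  0.0627] psi -1.517 tilt [0.153 0.008] g 0.951 f [ 1.1 -0.1  0.2] q [-0.74  0.25  1.13  2.05 -0.38  0.87 -0.93]
t 34.2 p [ 0.5164 -0.1595  0.212 ] psi -1.522 tilt [0.15  0.005] g 1.0 f [ 0.4  1.1 -0.3] q [-0.92 -0.12  1.15  1.89  0.08  1.16 -1.32]
0.04 21 xmid 0.5827 w 0.059 ymed 0.0022
0.056 131 xmid 0.5843 w 0.059 ymed -0.0119
0.072 170 xmid 0.5829 w 0.056 ymed -0.0135
0.088 189 xmid 0.5839 w 0.056 ymed -0.0144
0.104 192 xmid 0.586 w 0.056 ymed -0.0132
0.12 271 xmid 0.5857 w 0.047 ymed -0.0065
0.136 125 xmid 0.5846 w 0.033 ymed 0.0005
0.152 166 xmid 0.5836 w 0.031 ymed 0.0007
0.168 71 xmid 0.5846 w 0.029 ymed 0.0112
0.184 29 xmid 0.584 w 0.004 ymed 0.0223
top [316.42608696 160.30434783] [310 154  13  13 115] [[0.58226165 0.01183416 0.159     ]]
```

View pics/w8.png

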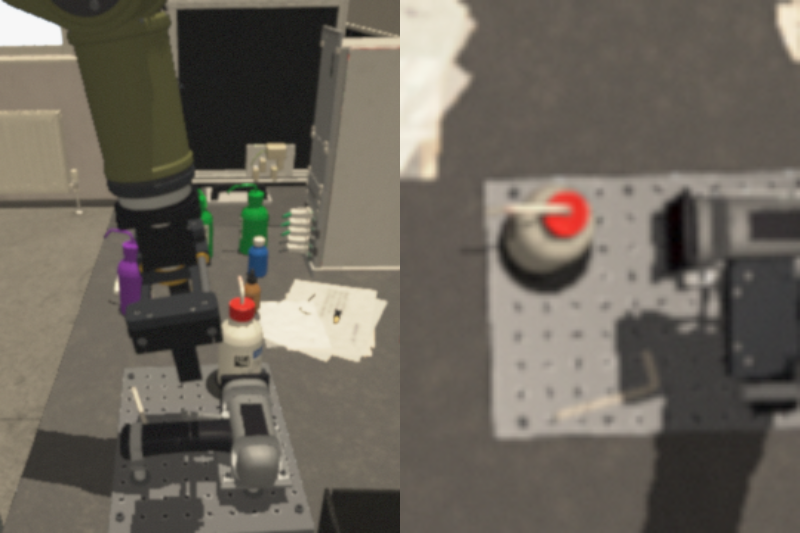

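The hand is clear, and the bottle stands upright and unmoved with its square code to the window. The glue and dropper bottles look to be in place. Handing in.

```bash
python3 -c "from bench import ctrl;print(ctrl.close_job())"
```

```text
the job is handed in; nothing more can be done
None
```

I did the whole job and handed it in at about 34 s of the 70 s allowed. The hand-in gives no verdict.

**What was done:** I stood the bottle on the pad with its bar code facing the window, then squeezed and released the trigger. I then regripped the cap, turned the bottle half round and squeezed and released again. Both times the opening shrank to about 42 mm and hardly changed at higher force, so I take the trigger to have reached its stop. I had no direct reading of the trigger angle.

**Last checks:**
- **Position:** the bottle is upright and at rest. Its axis is about 7 mm from the pad's centre, against the 15 mm allowed. The two cameras gave (0.582, 0.012) and (0.584, 0.008), so they disagree by a few millimetres.
- **Facing:** the square code faces the window. I judged it about 0.1 rad off square by eye from the spout in the picture.
- **Clearance:** the hand is open and well clear of the scanner and bottle. In the last picture the glue and dropper bottles look to be in place. The marker was not in view at the end, so I did not check it.

**What went less well:** the tool's lean crept up to about 0.15 rad. After the half turn the bottle hung about 0.27 rad off vertical, still well under the 0.6 rad limit. I set its edge on the pad and drew the top over until it stood straight, then let go. That probably explains most of the 7 mm offset.

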